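# Hold a round blank in the V-block against its stop for drilling

## Robot

A 6-joint arm with a two-finger parallel gripper is mounted at the origin on the work surface. World frame = base frame: x ahead of the robot, y to its left, z up, the work surface at z = 0. Lengths are in m, angles in rad, forces in N, time in s.
With the tool pointing down it reaches from about 0.35 to 0.8 m from the base axis. Payload 7.3 kg.
Tool frame: the origin (TCP) lies midway between the tips of the shut fingers; the grasp point (between the pads) lies 19 mm behind it; z points along the fingers, y is the line along which they close (so a half turn about z gives the same grasp; the last joint's range is limited). The gripper opens to 85 mm and grips with 20 to 120 N. Pads are 22 mm wide; open, the fingers measure 114 mm over their backs; the gripper's body (76 mm by 85 mm) begins 54 mm behind the grasp point. The pads swing forward as they close: fully open they stand 13 mm farther back than shut.
Start: joints at [-1.299, 0.342, 1.524, -0, 1.275, -0.146], TCP at [0.213, -0.48, 0.231] pointing down, gripper open.
Joint ranges: [-2.53, 2.53], [-0.77, 2.02], [0.04, 2.7], [-1, 4.14], [0.28, 2.66], [-3.11, 3.11]. Speed limits (rad/s): [2.57, 2.57, 3.14, 3.14, 3.14, 3.14].

## Interface

Orientations are given as a 3x3 rotation matrix whose columns are the frame's x, y, z axes.
In Python, from workcell import r gives the robot as it stands.
- The arm moves only by the shell command python3 -m handwheel 'ROWS' [FORCE]. ROWS is JSON, a list of rows, each a list of 7 numbers: the opening in per cent of the stroke, from 0 (shut) to 100 (fully open), then the shift along the tool's x, y, z in cm, then the turn, a rotation vector about the tool's x, y, z in degrees. A call has 1 to 8 rows; each row is the pose to reach, as a shift and turn from the pose commanded when the call began, along the tool's axes at that moment; what a row does not reach only later rows make up. A row lasts 1/8 s, in which the tool goes at most 62.5 mm and 10.7 degrees, less where a joint would pass 70% of its speed; a pose out of reach is approached as far as the arm can. A call with a gripper value outside its range is refused whole. The fingers move at their own pace and stop on an object; FORCE is the grip in N (left out, the last holds). Time passes only in rows, so rows that repeat a pose let the fingers close. It gives the time, the measured TCP pose, the force, the opening and the grip force at its end, in the units of the state.
- r.get_state(): the state, without advancing time (a new reading comes with each control period).
- r.snapshot(name): name is "scene" or "top" or "wrist"; returns a dict with "image" (384x512x3 uint8, red, green, blue), "depth" (384x512 float32, m along the optical axis (not along the pixel's ray), 0 where there is no reading), "K" (3x3 intrinsics, pixels), "R" (3x3) and "t" (3): a world point X has camera coordinates R X + t; the wrist camera has in their place "mount" (4x4, takes a point from camera to tool coordinates, whose origin is the TCP and whose axes are the flange's). Camera axes: x right, y down, z forward; pixel columns grow to the right and rows downward; lengths in m; the calibration is good to about 2 mm. A picture is of the moment at which its call begins: read the wrist's pose just before it.
- r.hand_in(): hands the job in; it is judged then, once.
Trained networks look in a picture, given as the dict that the camera call returned (one of the last four; its "shot" number tells which), for a name from the list of things; names that differ only in an ending like _2 or _b are one class to them, and where a whole thing is asked for, a point or a joint stands for the part that bears it (a point fixed in the world has none). Each returns a list of dicts, best first, with "confidence" (0 to 1); they miss things now and then, are a little off and sometimes report something else, mostly with a low value. They report only what shows in the picture. A call takes as long as a camera call. They do not tell look-alikes from the thing itself.
- r.silhouettes(picture, target): "region" (384x512 bool, what is visible of it) and "uv" ([column, row] in pixels, amid what is visible of it).
The state is a dict: "time": time; "qpos": joint angles; "dq": joint speeds; "tau": joint torques, N m; "ee_pos": TCP position; "tool_rot": TCP orientation; "ft_force": force on the tool from outside, world axes, zero at the start; "ft_torque": the same for the moment, N m; "opening": opening from 0.0 (shut) to 1.0 (fully open); "gripper_force": force on a finger pad.
Only numpy, scipy, OpenCV 4.12 (cv2) and the standard library are available. Lean on these libraries where they do the work, as an engineer would, in place of code of your own. Each camera call takes 0.05 s, during which the arm holds its last target. There are 200 camera calls.

## Task

Set up the V-block for drilling: first stand the red stop plate upright on its short edge, fully down in the cross groove of the V-block, and let go of it. Then lay the round beech blank gently in the V with its end butted against the stop, and press it down firmly with the fingers so that it bears on both sloping faces, level and in line. Finish while you are still holding it pressed down, and leave the other things on the bench where they are.

Things in the scene. Friction and masses are not known exactly. Their poses are not given: they have to be found in the camera images.
- vblock: V-block screwed to the bench: dark brown base board 220 x 130 x 18 mm with two mid-brown cheeks, 90 mm wide together (y -45 to +45), from x = -81 to +80, tops 53 mm above the bench. They form a 90-degree V, open upward, along the block's own x. Origin: centre of the board's underside, z up. A 40 mm round seated in the V has its axis at y = 0, 61.3 mm above the bench
- vee (a point): a point on the bottom line of the V, 33 mm above the bench, at x = 20 mm, y = 0 in the V-block's frame (middle of the long cheeks, which run from x = -40 to +80); the V is 41 mm wide at the top; axes as the V-block's
- groove (a point): centre of the floor of the cross groove for the stop plate, at x = -48 mm, y = 0 in the V-block's frame, 18 mm above the bench (top of the base board); axes as the V-block's. The groove is 16 mm wide (along x), runs across both cheeks and is open at its ends; its mouth is bevelled by 5 mm a side over the top 7 mm. A plate standing in it has its middle 45 mm above this point
- face_left: the V-block's cheeks on its own +y side, with the sloping face that the blank must bear on (45 degrees); fixed to the V-block, origin and axes the same as the V-block's
- face_right: the same on the V-block's -y side
- stop: stop plate, red, 60 mm wide (its y) x 90 mm high (its z) x 12 mm thick (its x), 0.06 kg, origin in its middle. At the start it leans with one short edge on the bench and its upper part over the end of the stud, its z axis about 40 degrees off vertical (top towards the stud); it can be gripped across its 60 mm width, as the stud is narrower
- stud: sawn timber offcut on which the stop plate leans, fixed: 150 mm long (its own x, from 0 to 150), 38 mm wide, 47 mm high. Origin: underside of the end face where the plate leans; the plate stands on its -x side
- blank: round work piece, pale beech, 40 mm diameter x 150 mm long, about 0.13 kg; origin in its middle on its axis, x along the axis; either end may go to the stop. It lies on the bench and can roll
- square_blank: bystander: square pale timber blank 160 x 42 x 42 mm, lying (origin: centre of its underside)
- tape_measure: bystander: yellow tape measure 68 x 36 x 68 mm (origin: centre of its underside)
- glue_bottle: bystander: white glue bottle, 60 mm diameter, 190 mm high (origin: centre of its underside)
- try_square: bystander: try square lying flat, wooden stock 115 x 22 x 18 mm (origin: centre of its underside) along its y, steel blade reaching to 161 mm along its x
- screwdriver: bystander: screwdriver with red handle, lying
Not all that is in view belongs to the job. Several things have the shape of the stop; the one meant has the colours described above.

How it is judged:
By the outcome, as a careful person would: the job done as asked, in the order asked, and still so for the second after the job is handed in, while the arm keeps its last pose, push and grip.
It also fails if it takes over 67 s, if anything falls off the work surface, if the arm or the gripper's body presses on something with over 40 N, if the wrist force passes 120 N, or if a joint passes its speed limit or range.

## Working session

There is one attempt and no reset: what is moved stays moved. The work goes in short steps, Python scripts to look and compute and a shell command to move; the robot and the scene stay as the last step left them, time stands still between calls to the robot, and variables do not carry over. Pictures are saved under pics/ and viewed, at most 10 in all, crops included, and the job is handed in when it is done.

```bash
mkdir -p pics; ls; cat > h.py <<'E'
import numpy as np, cv2
from workcell import r
def cloud(s, st=None):
    """world points HxWx3"""
    d=s["depth"]; K=s["K"]; v,u=np.mgrid[:d.shape[0],:d.shape[1]]
    P=np.stack([(u-K[0,2])/K[0,0]*d,(v-K[1,2])/K[1,1]*d,d],-1)
    if "mount" in s:
        M=s["mount"]; P=P@M[:3,:3].T+M[:3,3]
        return P@np.array(st["tool_rot"]).T+np.array(st["ee_pos"])
    return (P-s["t"])@s["R"]
def save(img,n): cv2.imwrite(f"pics/{n}.png",img[...,::-1])
E
python3 - <<'E'
from h import *
st=r.get_state(); print(st["ee_pos"],st["tool_rot"],st["opening"])
ims=[]
for n in("scene","top"):
    s=r.snapshot(n); save(s["image"],n); ims.append(s["image"]); C=cloud(s)
    np.savez(f"{n}.npz",C=C,im=s["image"],d=s["depth"])
    for t in("vblock","stop","stud","blank","square_blank","tape_measure","glue_bottle","try_square"):
        for o in r.silhouettes(s,t)[:3]:
            m=o["region"]&(s["depth"]>0); p=C[m]
            print(n,t,round(o["confidence"],2),np.round(o["uv"]),m.sum(),np.median(p,0).round(3),np.percentile(p,2,0).round(3),np.percentile(p,98,0).round(3))
E
```

```text
pics
[ 0.21293574 -0.4794412   0.23062195] [[ 9.13975298e-01  4.05769625e-01 -4.08041042e-04]
 [ 4.05769764e-01 -9.13974113e-01  1.48994368e-03]
 [ 2.31634941e-04 -1.52734244e-03 -9.99998807e-01]] 1.000662560256178
scene vblock 0.68 [250. 204.] 2931 [0.555 0.032 0.034] [ 0.431 -0.064  0.003] [0.645 0.11  0.056]
scene stop 0.86 [330. 219.] 613 [0.399 0.215 0.012] [0.359 0.171 0.003] [0.438 0.257 0.016]
scene stop 0.81 [340. 261.] 834 [0.504 0.325 0.046] [0.467 0.289 0.01 ] [0.537 0.357 0.076]
scene stop 0.62 [428. 232.] 696 [0.242 0.426 0.013] [0.208 0.381 0.003] [0.27  0.469 0.016]
scene stud 0.79 [380. 250.] 931 [0.411 0.372 0.047] [0.356 0.336 0.005] [0.467 0.407 0.05 ]
scene blank 0.98 [182. 151.] 555 [ 0.562 -0.278  0.035] [ 0.482 -0.309  0.011] [ 0.628 -0.257  0.042]
scene square_blank 0.63 [193. 270.] 1140 [0.784 0.083 0.042] [ 0.749 -0.007  0.001] [0.815 0.149 0.045]
scene tape_measure 0.67 [147. 209.] 557 [ 0.762 -0.146  0.052] [ 0.728 -0.177  0.007] [ 0.792 -0.127  0.07 ]
scene glue_bottle 0.73 [264. 284.] 1086 [0.702 0.262 0.123] [0.674 0.233 0.017] [0.72  0.28  0.192]
scen
[... 648 characters left out ...]

top stud 0.43 [256. 180.] 2332 [0.529 0.012 0.024] [ 0.427 -0.079  0.012] [0.635 0.102 0.057]
top blank 0.92 [345. 174.] 502 [ 0.551 -0.289  0.036] [ 0.481 -0.316  0.019] [ 0.621 -0.262  0.044]
top square_blank 0.78 [240. 106.] 676 [0.774 0.069 0.04 ] [ 0.743 -0.008 -0.   ] [0.81  0.142 0.047]
top square_blank 0.48 [247. 181.] 579 [0.527 0.035 0.05 ] [ 0.451 -0.019  0.018] [0.589 0.082 0.057]
top tape_measure 0.61 [304. 115.] 264 [ 0.749 -0.157  0.059] [ 0.722 -0.185 -0.003] [ 0.786 -0.13   0.072]
top glue_bottle 0.8 [186. 130.] 379 [0.678 0.239 0.126] [0.659 0.219 0.02 ] [0.71  0.271 0.194]
top try_square 0.6 [269. 237.] 662 [ 0.337 -0.024  0.008] [ 0.316 -0.081 -0.002] [0.423 0.084 0.023]
```

```bash
python3 - <<'E'
import cv2,numpy as np
a=cv2.imread("pics/scene.png"); b=cv2.imread("pics/top.png")
cv2.imwrite("pics/both.png",np.vstack([np.hstack([cv2.resize(a,(400,300)),cv2.resize(b,(400,300))]),np.hstack([cv2.resize(a[180:300,300:460],(400,300),interpolation=2),cv2.resize(b[160:280,100:260],(400,300),interpolation=2)])]))
E
```

```text
(no output)
```

View pics/both.png

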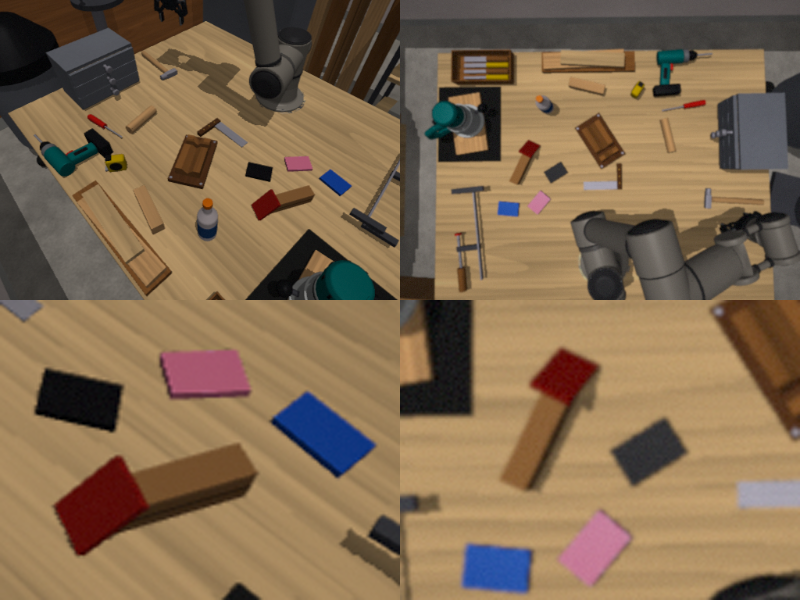

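The red plate leaning on the stud, at top px (168,190) and scene px (340,261), is the stop. The black, pink and blue plates (scene about (330,219) for pink; blue at (428,232)) lie flat and have the wrong colour. Next I fit the poses.

```bash
python3 - <<'E'
from h import *
from scipy.optimize import minimize
S={n:np.load(f"{n}.npz") for n in("scene","top")}
im=S["scene"]["im"]; b=S["top"]["im"]
save(np.hstack([cv2.resize(im[160:255,200:300],(400,380),interpolation=2),cv2.resize(b[140:218,215:297],(400,380),interpolation=2)]),"vb")
def rect(p): 
    (c,s,a)=cv2.minAreaRect(p[:,:2].astype(np.float32)*1000); return np.round(c,1),np.round(s,1),round(a,1)
for n in S:
    C=S[n]["C"]; d=S[n]["d"]; I=S[n]["im"].astype(int)
    box=lambda x0,x1,y0,y1,z0,z1:(d>0)&(C[...,0]>x0)&(C[...,0]<x1)&(C[...,1]>y0)&(C[...,1]<y1)&(C[...,2]>z0)&(C[...,2]<z1)
    p=C[box(.38,.69,-.14,.17,.012,.07)&(I[...,0]<170)]; print(n,"vb board",rect(p),len(p))
    p=C[box(.38,.69,-.12,.15,.046,.062)]; print(n,"cheeks",rect(p),np.median(p[:,2]))
    p=C[box(.4,.7,-.36,-.2,.033,.05)]; print(n,"blank",rect(p),p[:,2].max(),p[:,:2].mean(0))
    red=(I[...,0]>1.8*I[...,1]+15)&(I[...,0]>1.8*I[...,2]+15)
    m=box(.43,.57,.25,.4,.003,.1)&red; p=C[m]; c=p.mean(0); u,s,vt=np.linalg.svd(p-c,full_matrices=False)
    nrm=vt[2]*np.sign(vt[2][2]); q=(p-c)
    print(n,"stop c",c,"normal",nrm,"angle z/vert",np.degrees(np.arcsin(nrm[2])),"yaw of horizontal normal",np.degrees(np.arctan2(nrm[1],nrm[0])),"rms",s[2]/len(p)**.5)
    h=np.cross([0,0,1],nrm);h/=np.linalg.norm(h); z=np.cross(nrm,h); 
    for ax in(h,z): e=np.percentile(q@ax,[1,99]); print("   extent",ax.round(3),e.round(4),(c+ax*e.mean()).round(4))
    p=C[box(.33,.5,.3,.44,.042,.052)&~red]; print(n,"stud",rect(p),np.median(p[:,2]))
E
```

```text
scene vb board (array([522.4,  31.8]), array([265.6, 274.9]), 87.5) 2876
scene cheeks (array([532.9,  12.9]), array([163.9,  91.3]), 31.5) 0.05293277938224171
scene blank (array([ 553.7, -286.4]), array([150.5,  34.6]), 12.7) 0.04395988108322683 [ 0.5557217  -0.28470998]
scene stop c [0.50491634 0.32432332 0.04466217] normal [ 0.69168085 -0.31047511  0.65206043] angle z/vert 40.69713015241788 yaw of horizontal normal -24.17390379266121 rms 0.0020360958461702874
   extent [ 0.41   0.912 -0.   ] [-0.0312  0.0273] [0.5041 0.3226 0.0447]
   extent [-0.595  0.267  0.758] [-0.0464  0.0426] [0.506  0.3238 0.0432]
scene stud (array([407.3, 366.5]), array([ 40.1, 123.4]), 64.1) 0.04772328130486136
top vb board (array([520.3,  32.6]), array([267.2, 271.4]), 88.3) 2400
top cheeks (array([532.1,  11.5]), array([160.8,  90. ]), 31.9) 0.05233663774590107
top blank (array([ 551.8, -289.1]), array([149.3,  35.7]), 12.2) 0.04760372415341457 [ 0.55082078 -0.29046156]
top stop c [0.49919447 0.32049899 0.04812236] normal [ 0.67844778 -0.32826067  0.65723172] angle z/vert 41.08908833734446 yaw of horizontal normal -25.819588464964873 rms 0.002549064085318683
   extent [ 0.436  0.9   -0.   ] [-0.0278  0.0286] [0.4994 0.3209 0.0481]
   extent [-0.592  0.286  0.754] [-0.049   0.0392] [0.5021 0.3191 0.0444]
top stud (array([409.8, 363.2]), array([ 39.5, 130.4]), 64.4) 0.04677895892708196
```

View pics/vb.png

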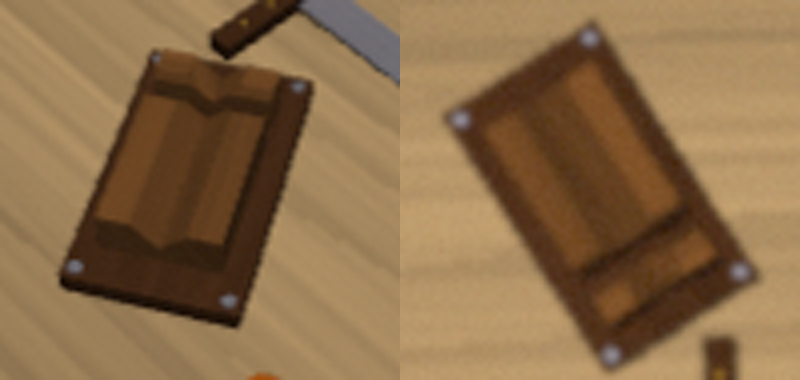

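```bash
cat >> h.py <<'E'
from scipy.spatial.transform import Rotation as Ro
def delta(p,R):
    st=r.get_state(); R0=np.array(st["tool_rot"]); 
    print("t",round(st["time"],2),"at",np.round(st["ee_pos"],4),"shift cm",(R0.T@(np.array(p)-st["ee_pos"])*100).round(2),"rotvec deg",np.degrees(Ro.from_matrix(R0.T@R).as_rotvec()).round(1),"F",np.round(st["ft_force"],1),"open",round(st["opening"],3))
def down(yaw_x):  # tool pointing down, tool x at yaw (deg)
    a=np.radians(yaw_x); x=np.array([np.cos(a),np.sin(a),0]); z=np.array([0,0,-1.]); return np.stack([x,np.cross(z,x),z],1)
def stopR(zp=(-.593,.277,.756)):
    z=-np.array(zp)/np.linalg.norm(zp); y=np.array([.42,.907,0]); y-=z*(y@z); y/=np.linalg.norm(y); return np.stack([np.cross(y,z),y,z],1)
E
python3 - <<'E'
from h import *
delta([.45,.1,.3],down(100))
delta([.429,.357,.131],stopR())
E
```

```text
t 0.9 at [ 0.213  -0.4798  0.2313] shift cm [ 45.18 -43.38  -6.87] rotvec deg [  0.    0.  -76.1] F [-0.4  0.3 -0.1] open 1.001
t 0.9 at [ 0.213  -0.4798  0.2313] shift cm [ 53.69 -67.73  10.03] rotvec deg [ -46.3  -21.2 -124.4] F [-0.4  0.3 -0.1] open 1.001
```

```bash
python3 -m handwheel '[[100,45.2,-43.4,-6.9,0,0,-76],[100,45.2,-43.4,-6.9,0,0,-76],[100,45.2,-43.4,-6.9,0,0,-76],[100,45.2,-43.4,-6.9,0,0,-76],[100,45.2,-43.4,-6.9,0,0,-76],[100,45.2,-43.4,-6.9,0,0,-76],[100,45.2,-43.4,-6.9,0,0,-76],[100,45.2,-43.4,-6.9,0,0,-76]]'
python3 - <<'E'
from h import *
delta([.429,.357,.151],stopR())
E
```

```text
time: 1.9
ee_pos: [0.4015, -0.0178, 0.2866]
tool_rot: [[-0.175, 0.985, 0.001], [0.985, 0.175, -0.001], [-0.001, 0.001, -1.0]]
ft_force: [1.6, -0.6, 0.5]
opening: 0.997
gripper_force: 0.0
t 1.9 at [ 0.4015 -0.0178  0.2866] shift cm [36.43  9.25 13.54] rotvec deg [-19.5 -37.6 -52.6] F [ 1.6 -0.6  0.5] open 0.997
```

```bash
python3 -m handwheel '[[100,36.4,9.2,13.5,-19.5,-37.6,-52.6],[100,36.4,9.2,13.5,-19.5,-37.6,-52.6],[100,36.4,9.2,13.5,-19.5,-37.6,-52.6],[100,36.4,9.2,13.5,-19.5,-37.6,-52.6],[100,36.4,9.2,13.5,-19.5,-37.6,-52.6],[100,36.4,9.2,13.5,-19.5,-37.6,-52.6],[100,36.4,9.2,13.5,-19.5,-37.6,-52.6],[100,36.4,9.2,13.5,-19.5,-37.6,-52.6]]'
python3 - <<'E'
from h import *
delta([.429,.357,.151],stopR())
st=r.get_state(); s=r.snapshot("wrist"); save(s["image"],"w1"); C=cloud(s,st); I=s["image"].astype(int); d=s["depth"]
red=(I[...,0]>1.8*I[...,1]+15)&(I[...,0]>1.8*I[...,2]+15)&(d>0)
m=red&(np.linalg.norm(C-[.5,.32,.04],axis=-1)<.09); p=C[m]
c=p.mean(0); u,sv,vt=np.linalg.svd(p-c,full_matrices=False); nrm=vt[2]*np.sign(vt[2][2])
R0=np.array(st["tool_rot"]);print(m.sum(),c,nrm,"in tool:",R0.T@nrm)
h=np.cross([0,0,1],nrm);h/=np.linalg.norm(h); z=np.cross(nrm,h)
for ax in(h,z): e=np.percentile((p-c)@ax,[1,99]); c=c+ax*e.mean(); print(ax,e)
print("face centre",c,"plate centre",c-.006*nrm)
zp=z*np.sign(z[2]); delta(c-.006*nrm,stopR(zp)); print(zp,h)
E
```

```text
time: 2.9
ee_pos: [0.4279, 0.356, 0.1495]
tool_rot: [[-0.688, 0.421, 0.591], [0.317, 0.907, -0.277], [-0.653, -0.003, -0.757]]
ft_force: [0.2, -0.7, 0.3]
opening: 0.999
gripper_force: 0.0
t 2.9 at [0.4279 0.356  0.1495] shift cm [-0.14  0.14 -0.07] rotvec deg [-0.1 -0.1  0.1] F [ 0.2 -0.7  0.3] open 0.999
935 [0.47681715 0.33535263 0.07123054] [ 0.77399586 -0.36875886  0.51473033] in tool: [-0.98539445 -0.01028431  0.16997651]
[ 0.43011366  0.90277475 -0.        ] [-0.02849643  0.02947815]
[-0.46468554  0.22139255  0.85735214] [-0.02721366  0.00239434]
face centre [0.48279486 0.33304836 0.06059109] plate centre [0.47815089 0.33526092 0.05750271]
t 2.95 at [0.4284 0.3548 0.1504] shift cm [ 2.02  0.36 10.52] rotvec deg [ 0.1  9.8 -0.1] F [ 0.3  0.4 -0.3] open 0.998
[-0.46468554  0.22139255  0.85735214] [ 0.43011366  0.90277475 -0.        ]
```

View pics/w1.png

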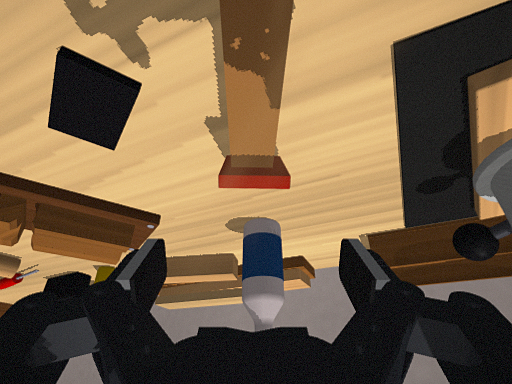

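The wrist view shows the plate's top edge at about (254,172), between the fingers and ahead of the stud's end. That agrees with the fit, so I approach along the plate.

```bash
python3 -m handwheel '[[100,1.3,0.3,3,0,0,0],[100,1.3,0.3,7,0,0,0],[100,1.3,0.3,10,0,0,0],[100,1.3,0.3,12,0,0,0],[100,1.3,0.3,13.4,0,0,0],[100,1.3,0.3,13.4,0,0,0]]' 30
python3 - <<'E'
from h import *
delta([.5,.3235,.04],stopR())
E
```

```text
time: 3.7
ee_pos: [0.5041, 0.3397, 0.0581]
tool_rot: [[-0.71, 0.441, 0.55], [0.333, 0.897, -0.29], [-0.621, -0.023, -0.783]]
ft_force: [0.6, -1.0, 0.7]
opening: 0.999
gripper_force: 0.0
t 3.7 at [0.5041 0.3397 0.0581] shift cm [ 0.87 -1.59  1.66] rotvec deg [-1.7 -2.5 -0.2] F [ 0.6 -1.   0.7] open 0.999
```

```bash
python3 - <<'E'
from h import *
print(np.round(r.get_state()["qpos"],3))
E
```

```text
[ 0.773  0.68   1.727 -0.996  0.782  0.403]
```

Joint 4 (forearm roll) is at its limit of -1, so the full lateral tilt is out of reach here. I back off and use about 15° less tilt.

```bash
python3 -m handwheel '[[100,0,0,-4,0,0,0],[100,0,0,-6,0,7,0],[100,0,0,-6,0,15,0],[100,0,0,-6,0,15,0],[100,0,0,-6,0,15,0]]'
cat >> h.py <<'E'
def tiltR(t): a=np.radians(t); return stopR(-np.array([.906*np.sin(a),-.423*np.sin(a),-np.cos(a)]))
E
python3 - <<'E'
from h import *
R=tiltR(26); p=np.array([.4959,.3255,.0358]); print(np.round(r.get_state()["qpos"],3))
delta(p-.08*R[:,2],R); delta(p,R)
s=r.snapshot("scene"); C=cloud(s); I=s["image"].astype(int)
red=(I[...,0]>1.8*I[...,1]+15)&(I[...,0]>1.8*I[...,2]+15); q=C[red&(np.linalg.norm(C-[.5,.32,.04],axis=-1)<.08)]; print(len(q),q.mean(0))
E
```

```text
time: 4.32
ee_pos: [0.47, 0.357, 0.1047]
tool_rot: [[-0.827, 0.44, 0.349], [0.395, 0.898, -0.196], [-0.399, -0.024, -0.917]]
ft_force: [-0.4, 0.2, 0.2]
opening: 0.997
gripper_force: 0.0
[ 0.721  0.556  1.643 -0.517  0.868 -0.075]
t 4.33 at [0.47   0.357  0.1047] shift cm [-0.3  -1.76 -0.16] rotvec deg [-1.7 -2.5 -0.6] F [-0.4  0.2  0.2] open 0.997
t 4.33 at [0.47   0.357  0.1047] shift cm [-0.64 -1.52  7.83] rotvec deg [-1.7 -2.5 -0.6] F [-0.4  0.2  0.2] open 0.997
849 [0.5179644  0.32416358 0.03905733]
```

```bash
cat >> h.py <<'E'
def plate(cams=("scene","top"),ctr=(.5,.32,.04),rad=.1):
    for n in cams:
        s=r.snapshot(n); C=cloud(s); I=s["image"].astype(int); d=s["depth"]
        red=(I[...,0]>1.8*I[...,1]+15)&(I[...,0]>1.8*I[...,2]+15)&(d>0)
        p=C[red&(np.linalg.norm(C-ctr,axis=-1)<rad)]; c=p.mean(0); vt=np.linalg.svd(p-c,full_matrices=False)[2]
        nrm=vt[2]*np.sign(vt[2][2]); h=np.cross([0,0,1],nrm);h/=np.linalg.norm(h); z=np.cross(nrm,h)
        print(n,len(p),"c",c.round(4),"n",nrm.round(3))
        for ax in(h,z): e=np.percentile((p-c)@ax,[1,99]); c=c+ax*e.mean(); print("  ",ax.round(3),e.round(4))
        print("  face centre",c.round(4),"plate centre",(c-.006*nrm).round(4))
        save(s["image"],f"pl_{n}")
E
python3 - <<'E'
from h import *
plate()
E
python3 -c "
import cv2,numpy as np
a=cv2.imread('pics/pl_scene.png')[170:320,260:460];b=cv2.imread('pics/pl_top.png')[130:280,100:300]
cv2.imwrite('pics/chk.png',cv2.resize(np.hstack([a,b]),(800,300),interpolation=2))"
```

```text
scene 853 c [0.518  0.3242 0.039 ] n [ 0.597 -0.205  0.775]
   [ 0.325  0.946 -0.   ] [-0.0308  0.0282]
   [-0.733  0.252  0.632] [-0.0455  0.0434]
  face centre [0.5183 0.3227 0.0383] plate centre [0.5147 0.3239 0.0337]
top 354 c [0.5131 0.3204 0.0411] n [ 0.587 -0.219  0.779]
   [ 0.35   0.937 -0.   ] [-0.0281  0.0283]
   [-0.73   0.272  0.627] [-0.0461  0.0412]
  face centre [0.5149 0.3198 0.0396] plate centre [0.5114 0.3211 0.0349]
```

View pics/chk.png

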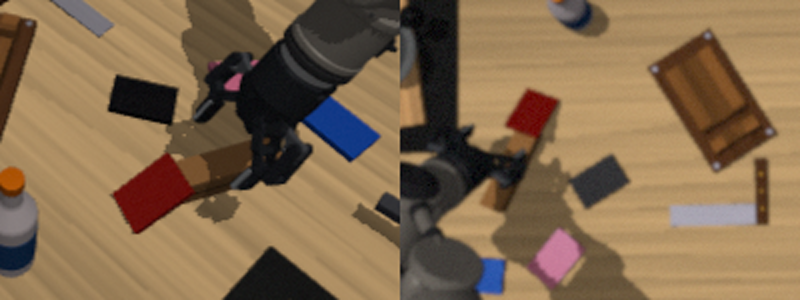

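The plate has slid a little: it is now about 51° off vertical, still leaning on the stud, and graspable. I use the new fit.

```bash
cat >> h.py <<'E'
def RR(z,y): 
    z=np.array(z)/np.linalg.norm(z); y=np.array(y,float); y-=z*(y@z); y/=np.linalg.norm(y); return np.stack([np.cross(y,z),y,z],1)
G=RR((.499,-.179,-.848),(.337,.941,0)); PG=np.array([.5082,.3242,.0287])
E
python3 - <<'E'
from h import *
delta(PG-.085*G[:,2],G)
E
```

```text
t 4.47 at [0.4696 0.3575 0.1041] shift cm [-0.27 -1.79  0.53] rotvec deg [-4.2 -8.6 -4.9] F [ 0.4  0.3 -0. ] open 0.995
```

```bash
python3 -m handwheel '[[100,-0.3,-1.8,0.5,-4.2,-8.6,-4.9],[100,-0.3,-1.8,0.5,-4.2,-8.6,-4.9],[100,-0.3,-1.8,0.5,-4.2,-8.6,-4.9],[100,-0.3,-1.8,0.5,-4.2,-8.6,-4.9]]'
python3 - <<'E'
from h import *
delta(PG-.085*G[:,2],G); delta(PG,G); print(np.round(r.get_state()["qpos"],3))
E
```

```text
time: 4.97
ee_pos: [0.4679, 0.3403, 0.1027]
tool_rot: [[-0.797, 0.34, 0.499], [0.29, 0.941, -0.176], [-0.529, 0.004, -0.848]]
ft_force: [1.2, 0.4, 0.0]
opening: 1.001
gripper_force: 0.0
t 4.97 at [0.4679 0.3403 0.1027] shift cm [ 0.24 -0.16  0.07] rotvec deg [ 0.1 -0.  -0.3] F [1.2 0.4 0. ] open 1.001
t 4.97 at [0.4679 0.3403 0.1027] shift cm [ 0.24 -0.18  8.57] rotvec deg [ 0.1 -0.  -0.3] F [1.2 0.4 0. ] open 1.001
[ 0.752  0.521  1.801 -0.804  0.711  0.125]
```

```bash
python3 -m handwheel '[[100,0.2,-0.2,3,0,0,0],[100,0.2,-0.2,6,0,0,0],[100,0.2,-0.2,8.5,0,0,0],[100,0.2,-0.2,8.5,0,0,0]]' 30
python3 - <<'E'
from h import *
delta(PG,G); print(np.round(r.get_state()["qpos"],3))
E
```

```text
time: 5.48
ee_pos: [0.5078, 0.3222, 0.0277]
tool_rot: [[-0.798, 0.341, 0.497], [0.29, 0.94, -0.179], [-0.528, 0.001, -0.849]]
ft_force: [0.3, -1.3, -0.3]
opening: 0.998
gripper_force: 0.0
t 5.47 at [0.5078 0.3222 0.0277] shift cm [-0.03  0.2  -0.1 ] rotvec deg [-0.1 -0.1 -0.2] F [ 0.3 -1.3 -0.3] open 0.998
[ 0.673  0.666  1.808 -0.971  0.577  0.262]
```

Reached. I close and lift a little.

```bash
python3 -m handwheel '[[50,0,0,0,0,0,0],[50,0,0,0,0,0,0],[50,0,0,0,0,0,0],[50,0,0,0,0,0,0],[50,0,0,0,0,0,0]]' 50
python3 -m handwheel '[[50,0,0,0,0,0,0],[50,1,0,-2,0,0,0],[50,0,0,-4,0,0,0],[50,-1,0,-7,0,0,0],[50,-2,0,-10,0,0,0],[50,-2,0,-10,0,0,0]]' 50
python3 - <<'E'
from h import *
plate(ctr=(.45,.34,.13))
E
```

```text
time: 6.1
ee_pos: [0.5073, 0.3236, 0.0299]
tool_rot: [[-0.797, 0.338, 0.5], [0.289, 0.941, -0.176], [-0.53, 0.004, -0.848]]
ft_force: [-1.3, 1.6, 6.5]
opening: 0.692
gripper_force: 55.3
time: 6.85
ee_pos: [0.4732, 0.3359, 0.1264]
tool_rot: [[-0.797, 0.338, 0.501], [0.29, 0.941, -0.175], [-0.53, 0.006, -0.848]]
ft_force: [1.0, 1.4, -0.5]
opening: 0.693
gripper_force: 54.7
scene 966 c [0.4848 0.333  0.1339] n [ 0.603 -0.204  0.771]
   [ 0.32   0.947 -0.   ] [-0.0305  0.0288]
   [-0.731  0.247  0.636] [-0.0435  0.0443]
  face centre [0.4842 0.3322 0.1342] plate centre [0.4806 0.3334 0.1296]
top 410 c [0.4809 0.3317 0.1345] n [ 0.607 -0.2    0.769]
   [ 0.313  0.95  -0.   ] [-0.0295  0.029 ]
   [-0.73   0.241  0.639] [-0.0467  0.0426]
  face centre [0.4823 0.3309 0.1332] plate centre [0.4787 0.3321 0.1286]
```

```bash
cat >> h.py <<'E'
def rel(pc,n):   # plate in tool frame (y from the fingers); store
    st=r.get_state(); R0=np.array(st["tool_rot"]); y=R0[:,1]; n=np.array(n)-y*(np.array(n)@y); n/=np.linalg.norm(n)
    Rp=np.stack([n,y,np.cross(n,y)],1); Rt=R0.T@Rp; tt=R0.T@(np.array(pc)-st["ee_pos"]); np.savez("rel.npz",Rt=Rt,tt=tt); print(Rt.round(3),tt.round(4))
YAW=31.7; VB=np.array([.5327,.0125])
def vb(x,y,z): a=np.radians(YAW); return np.array([VB[0]+x*np.cos(a)-y*np.sin(a),VB[1]+x*np.sin(a)+y*np.cos(a),z])
def place(pc,yaw=None):
    a=np.radians(YAW if yaw is None else yaw); Rp=np.array([[np.cos(a),-np.sin(a),0],[np.sin(a),np.cos(a),0],[0,0,1]])
    L=np.load("rel.npz"); R=Rp@L["Rt"].T; p=np.array(pc)-R@L["tt"]; print("tool",p.round(4)); delta(p,R)
E
python3 - <<'E'
from h import *
rel((.4795,.3327,.129),(.605,-.202,.770))
place(vb(-.048,0,.2)); place(vb(-.048,0,.063))
E
```

```text
[[-0.949  0.     0.317]
 [ 0.     1.    -0.   ]
 [-0.317 -0.    -0.949]] [-0.0089  0.0005 -0.0007]
tool [ 0.4848 -0.0177  0.2021]
t 6.95 at [0.4726 0.3346 0.1237] shift cm [-15.29 -32.72   0.21] rotvec deg [ -6.1  46.9 -52.8] F [-0.1 -0.7 -1.3] open 0.694
tool [ 0.4848 -0.0177  0.0651]
t 6.95 at [0.4726 0.3346 0.1237] shift cm [ -8.05 -32.75  11.84] rotvec deg [ -6.1  46.9 -52.8] F [-0.1 -0.7 -1.3] open 0.694
```

```bash
python3 -m handwheel '[[50,-3.2,0,-5,0,0,0],[50,-15.3,-32.7,0.2,-6.1,46.9,-52.8],[50,-15.3,-32.7,0.2,-6.1,46.9,-52.8],[50,-15.3,-32.7,0.2,-6.1,46.9,-52.8],[50,-15.3,-32.7,0.2,-6.1,46.9,-52.8],[50,-15.3,-32.7,0.2,-6.1,46.9,-52.8],[50,-15.3,-32.7,0.2,-6.1,46.9,-52.8],[50,-15.3,-32.7,0.2,-6.1,46.9,-52.8]]'
python3 -m handwheel '[[50,0,0,0,0,0,0]]'
python3 - <<'E'
from h import *
place(vb(-.048,0,.2)); print(np.round(r.get_state()["qpos"],3))
E
```

```text
time: 7.95
ee_pos: [0.4844, -0.0063, 0.2008]
tool_rot: [[-0.915, -0.381, -0.133], [-0.365, 0.922, -0.128], [0.172, -0.069, -0.983]]
ft_force: [1.4, 0.6, -0.4]
opening: 0.692
gripper_force: 54.8
time: 8.07
ee_pos: [0.4858, -0.0084, 0.1999]
tool_rot: [[-0.919, -0.372, -0.132], [-0.357, 0.925, -0.129], [0.17, -0.072, -0.983]]
ft_force: [0.1, 0.6, -1.3]
opening: 0.697
gripper_force: 54.8
tool [ 0.4848 -0.0177  0.2021]
t 8.07 at [ 0.4858 -0.0084  0.1999] shift cm [ 0.46 -0.84 -0.08] rotvec deg [ -1.6   8.3 -10.5] F [ 0.1  0.6 -1.3] open 0.697
[-0.084  0.38   1.574 -0.145  1.312 -1.986]
```

```bash
python3 -m handwheel '[[50,0.5,-0.8,-0.1,-1.6,8.3,-10.5],[50,0.5,-0.8,-0.1,-1.6,8.3,-10.5],[50,0.5,-0.8,-0.1,-1.6,8.3,-10.5],[50,0.5,-0.8,-0.1,-1.6,8.3,-10.5]]'
python3 - <<'E'
from h import *
place(vb(-.048,0,.2))
plate(ctr=(.49,-.01,.2),rad=.08)
# V-block again incl. groove check
for n in("scene","top"):
    s=r.snapshot(n); C=cloud(s); m=(s["depth"]>0)&(np.hypot(C[...,0]-.53,C[...,1]-.012)<.11)&(C[...,2]>.046)&(C[...,2]<.058); print(n,cv2.minAreaRect((C[m][:,:2]*1000).astype(np.float32)))
E
python3 -c "
import cv2,numpy as np
a=cv2.imread('pics/pl_scene.png')[110:260,180:330];b=cv2.imread('pics/pl_top.png')[110:260,190:340]
cv2.imwrite('pics/chk2.png',cv2.resize(np.hstack([a,b]),(800,400),interpolation=2))"
```

```text
time: 8.57
ee_pos: [0.4833, -0.0125, 0.204]
tool_rot: [[-0.806, -0.53, -0.264], [-0.503, 0.848, -0.167], [0.313, -0.002, -0.95]]
ft_force: [0.2, 0.1, -0.6]
opening: 0.698
gripper_force: 54.8
tool [ 0.4848 -0.0177  0.2021]
t 8.57 at [ 0.4833 -0.0125  0.204 ] shift cm [ 0.09 -0.52  0.23] rotvec deg [-0.2  0.2  0.3] F [ 0.2  0.1 -0.6] open 0.698
scene 582 c [ 0.4941 -0.0056  0.2033] n [0.847 0.53  0.023]
   [-0.531  0.848  0.   ] [-0.0281  0.0292]
   [-0.019 -0.012  1.   ] [-0.0485  0.0417]
  face centre [ 0.4938 -0.0051  0.1999] plate centre [ 0.4888 -0.0083  0.1998]
top 8 c [ 0.4969 -0.0299  0.2449] n [-0.889 -0.455  0.05 ]
   [ 0.456 -0.89   0.   ] [-0.0036  0.0042]
   [0.045 0.023 0.999] [-0.0117  0.0245]
  face centre [ 0.4974 -0.03    0.2513] plate centre [ 0.5027 -0.0272  0.251 ]
scene ((532.1824340820312, 13.023780822753906), (163.4313507080078, 91.07901000976562), 31.099035263061523)
top ((516.679931640625, 14.428970336914062), (171.8304443359375, 37.002403259277344), 66.0416030883789)
```

View pics/chk2.png

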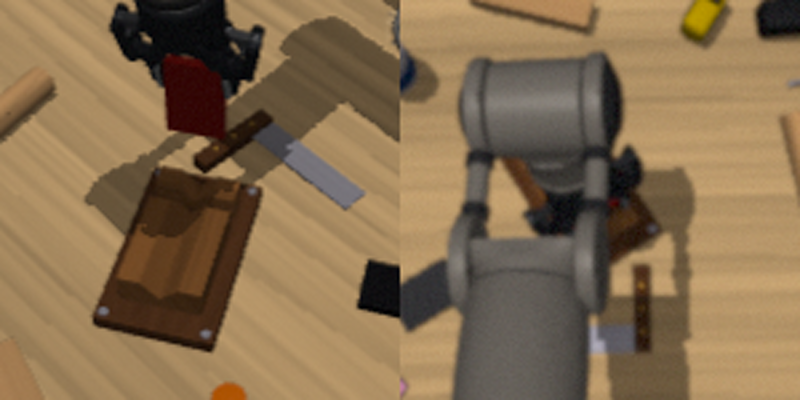

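```bash
python3 -m handwheel '[[50,-1,-0.5,3,0,0,0],[50,-2.2,-0.5,6.5,0,0,0],[50,-3,-0.5,9.1,0,0,0],[50,-3,-0.5,9.1,0,0,0],[50,-3,-0.5,9.1,0,0,0]]'
python3 - <<'E'
from h import *
place(vb(-.048,0,.105))
plate(("scene",),ctr=(.49,-.01,.105),rad=.08)
E
```

```text
time: 9.4
ee_pos: [0.4871, -0.0176, 0.1096]
tool_rot: [[-0.806, -0.53, -0.263], [-0.503, 0.848, -0.167], [0.312, -0.002, -0.95]]
ft_force: [0.3, -0.6, -0.8]
opening: 0.693
gripper_force: 54.8
tool [ 0.4848 -0.0177  0.1071]
t 9.4 at [ 0.4871 -0.0176  0.1096] shift cm [0.12 0.11 0.29] rotvec deg [-0.2  0.3  0.3] F [ 0.3 -0.6 -0.8] open 0.693
scene 464 c [ 0.4977 -0.0111  0.1064] n [-0.868 -0.497  0.001]
   [ 0.497 -0.868  0.   ] [-0.0301  0.0279]
   [0.001 0.    1.   ] [-0.0489  0.044 ]
  face centre [ 0.4972 -0.0102  0.1039] plate centre [ 0.5024 -0.0072  0.1039]
```

```bash
python3 -m handwheel '[[50,-0.3,0,0.9,0,0,0],[50,-0.6,0,1.8,0,0,0],[50,-0.8,0,2.5,0,0,0],[50,-1,0,3.0,0,0,0],[50,-1,0,3,0,0,0]]'
```

```text
time: 10.07
ee_pos: [0.4863, -0.0175, 0.0763]
tool_rot: [[-0.805, -0.53, -0.266], [-0.503, 0.848, -0.167], [0.314, -0.0, -0.949]]
ft_force: [-0.3, 0.3, -0.2]
opening: 0.694
gripper_force: 54.8
```

```bash
python3 -m handwheel '[[50,-0.1,0,0.3,0,0,0],[50,-0.2,0,0.6,0,0,0],[50,-0.3,0,0.8,0,0,0],[50,-0.3,0,0.8,0,0,0]]'
```

```text
time: 10.58
ee_pos: [0.4868, -0.0174, 0.069]
tool_rot: [[-0.805, -0.53, -0.265], [-0.503, 0.848, -0.167], [0.314, -0.001, -0.95]]
ft_force: [-2.3, 0.8, 5.7]
opening: 0.696
gripper_force: 55.4
```

```bash
python3 -m handwheel '[[50,-0.1,0,0.15,0,0,0],[50,-0.1,0,0.3,0,0,0],[50,-0.1,0,0.3,0,0,0]]'
python3 - <<'E'
from h import *
plate(("scene",),ctr=(.49,-.01,.07),rad=.08)
E
```

```text
time: 10.95
ee_pos: [0.4869, -0.0173, 0.0689]
tool_rot: [[-0.806, -0.53, -0.264], [-0.503, 0.848, -0.168], [0.313, -0.003, -0.95]]
ft_force: [-5.4, 4.7, 30.3]
opening: 0.693
gripper_force: 58.0
scene 323 c [ 0.4977 -0.0107  0.0751] n [0.837 0.547 0.016]
   [-0.547  0.837  0.   ] [-0.0281  0.0318]
   [-0.013 -0.009  1.   ] [-0.0377  0.0344]
  face centre [ 0.4967 -0.0091  0.0735] plate centre [ 0.4917 -0.0124  0.0734]
```

```bash
python3 -m handwheel '[[50,0.1,0,-0.25,0,0,0],[50,0.2,0,-0.2,0,0,0],[50,0.3,0,-0.2,0,0,0]]' 
python3 -m handwheel '[[100,0,0,0,0,0,0],[100,0,0,0,0,0,0],[100,0,0,0,0,0,0],[100,0,0,0,0,0,0]]'
```

```text
time: 11.38
ee_pos: [0.4865, -0.0178, 0.069]
tool_rot: [[-0.807, -0.53, -0.261], [-0.504, 0.848, -0.166], [0.31, -0.002, -0.951]]
ft_force: [2.4, 4.0, 7.6]
opening: 0.696
gripper_force: 56.0
time: 11.88
ee_pos: [0.4848, -0.0186, 0.0677]
tool_rot: [[-0.805, -0.53, -0.266], [-0.503, 0.848, -0.167], [0.314, -0.001, -0.949]]
ft_force: [-0.0, -0.4, 0.8]
opening: 1.001
gripper_force: 0.0
```

Released. I retreat, then head for the blank.

```bash
python3 -m handwheel '[[100,0,0,-2,0,0,0],[100,0,0,-5,0,0,0],[100,0,0,-10,0,0,0],[100,0,0,-16,0,0,0],[100,0,0,-16,0,0,0]]' 
python3 - <<'E'
from h import *
plate(("scene",),ctr=(.49,-.01,.07),rad=.08)
C=np.load("top.npz")
for y in(12.5+90,12.5-90): delta([.5515,-.2885,.13],down(y)); 
print(np.round(r.get_state()["qpos"],3))
E
```

```text
time: 12.5
ee_pos: [0.5301, 0.0086, 0.224]
tool_rot: [[-0.808, -0.531, -0.256], [-0.504, 0.847, -0.168], [0.306, -0.006, -0.952]]
ft_force: [0.1, 0.2, -0.2]
opening: 1.001
gripper_force: 0.0
scene 386 c [ 0.4956 -0.0094  0.0801] n [0.843 0.534 0.061]
   [-0.535  0.845  0.   ] [-0.0291  0.0295]
   [-0.051 -0.032  0.998] [-0.0432  0.0307]
  face centre [ 0.4958 -0.0091  0.0739] plate centre [ 0.4907 -0.0123  0.0735]
t 12.55 at [0.5284 0.0084 0.2213] shift cm [ 10.26 -26.36  13.04] rotvec deg [-17.4 -12.  108.5] F [ 0.4 -0.5 -1. ] open 1.003
t 12.55 at [0.5284 0.0084 0.2213] shift cm [ 10.26 -26.36  13.04] rotvec deg [ 10.9 -15.8 -69.9] F [ 0.4 -0.5 -1. ] open 1.003
[-0.026  0.524  1.305 -0.175  1.577 -2.133]
```

```bash
python3 - <<'E'
from h import *
delta([.5525,-.2878,.14],down(192.5))
E
```

```text
t 12.55 at [0.5284 0.0084 0.2213] shift cm [ 10.46 -26.36  12.05] rotvec deg [ -3.3 -17.9  19.4] F [ 0.4 -0.5 -1. ] open 1.003
```

```bash
python3 -m handwheel '[[100,10.5,-26.4,12,-3.3,-17.9,19.4],[100,10.5,-26.4,12,-3.3,-17.9,19.4],[100,10.5,-26.4,12,-3.3,-17.9,19.4],[100,10.5,-26.4,12,-3.3,-17.9,19.4],[100,10.5,-26.4,12,-3.3,-17.9,19.4],[100,10.5,-26.4,12,-3.3,-17.9,19.4],[100,10.5,-26.4,12,-3.3,-17.9,19.4]]' 
python3 - <<'E'
from h import *
st=r.get_state(); s=r.snapshot("wrist"); C=cloud(s,st)
o=r.silhouettes(s,"blank"); print([(round(a["confidence"],2),np.round(a["uv"])) for a in o])
C2=C[(s["depth"]>0)&o[0]["region"]]; p=C2[(C2[:,2]>.03)&(C2[:,2]<.05)]; print(len(p),cv2.minAreaRect((p[:,:2]*1000).astype(np.float32)),np.percentile(p[:,2],99), np.percentile(p,[1,99],axis=0).round(3))
save(s["image"],"w2")
p=C2[C2[:,2]>.035]
v=np.linalg.svd(p[:,:2]-p[:,:2].mean(0),full_matrices=False)[2][0]; print(np.degrees(np.arctan2(v[1],v[0])),p.mean(0))
E
```

```text
time: 13.42
ee_pos: [0.55, -0.2877, 0.1376]
tool_rot: [[-0.977, -0.215, -0.006], [-0.215, 0.977, 0.003], [0.005, 0.004, -1.0]]
ft_force: [0.2, -0.2, 0.2]
opening: 0.999
gripper_force: 0.0
[(0.76, array([250., 186.]))]
6227 ((554.709228515625, -288.62274169921875), (150.56776428222656, 34.61396408081055), 12.597747802734375) 0.040378775665590456 [[ 0.482 -0.317  0.03 ]
 [ 0.626 -0.262  0.04 ]]
12.45631762868827 [ 0.54830214 -0.29018977  0.0380486 ]
```

```bash
python3 -m handwheel '[[100,-0.4,-0.1,5,0,0,0],[100,-0.4,-0.1,9,0,0,0],[100,-0.4,-0.1,11.5,0,0,0],[100,-0.4,-0.1,12.8,0,0,0],[100,-0.4,-0.1,12.8,0,0,0]]' 30
python3 -m handwheel '[[30,0,0,0,0,0,0],[30,0,0,0,0,0,0],[30,0,0,0,0,0,0],[30,0,0,0,0,0,0],[30,0,0,0,0,0,0],[30,0,0,0,0,0,0]]' 40
```

```text
time: 14.15
ee_pos: [0.5548, -0.2876, 0.011]
tool_rot: [[-0.976, -0.216, -0.004], [-0.216, 0.976, 0.001], [0.004, 0.002, -1.0]]
ft_force: [0.3, 1.2, 0.3]
opening: 1.002
gripper_force: 0.0
time: 14.9
ee_pos: [0.5552, -0.2889, 0.0123]
tool_rot: [[-0.977, -0.215, -0.002], [-0.215, 0.977, -0.0], [0.002, 0.0, -1.0]]
ft_force: [-0.6, 0.7, 5.5]
opening: 0.453
gripper_force: 40.1
```

```bash
python3 -m handwheel '[[30,0,0,-1,0,0,0],[30,0,0,-5,0,0,0],[30,0,0,-11,0,0,0],[30,0,0,-16,0,0,0],[30,0,0,-16,0,0,0]]'
python3 - <<'E'
from h import *
st=r.get_state(); R0=np.array(st["tool_rot"]); 
for n in("scene","wrist","top"):
    st=r.get_state(); s=r.snapshot(n); C=cloud(s,st); o=r.silhouettes(s,"blank"); save(s["image"],"g_"+n)
    for a in o[:2]:
        p=C[(s["depth"]>0)&a["region"]]; p=p[(np.linalg.norm(p-st["ee_pos"],axis=1)<.12)]
        if len(p)<50: continue
        q=(p-st["ee_pos"])@R0; v=np.linalg.svd(q-q.mean(0),full_matrices=False)[2][0]
        print(n,len(p),round(a["confidence"],2),np.percentile(q,[1,50,99],axis=0).round(4).tolist(),"axis in tool",v.round(3))
delta(vb(.033,0,.12),down(211.7))
E
```

```text
time: 15.52
ee_pos: [0.5572, -0.2899, 0.1765]
tool_rot: [[-0.977, -0.215, 0.004], [-0.215, 0.977, -0.005], [-0.003, -0.005, -1.0]]
ft_force: [0.4, -0.6, -2.4]
opening: 0.445
gripper_force: 40.8
scene 525 0.81 [[-0.0737, -0.0146, -0.0674], [-0.0303, 0.0145, -0.0189], [0.0748, 0.0573, 0.0075]] axis in tool [-0.996 -0.083  0.024]
wrist 19022 0.62 [[-0.0324, -0.0169, -0.0281], [0.0305, 0.0012, -0.0252], [0.0746, 0.0196, -0.0141]] axis in tool [-1.    -0.     0.009]
top 327 0.53 [[-0.0711, -0.0168, -0.0307], [0.0281, 0.0059, -0.0242], [0.0752, 0.0191, -0.0057]] axis in tool [ 0.997 -0.069 -0.027]
t 15.82 at [ 0.5545 -0.2882  0.1692] shift cm [-7.49 30.9   5.01] rotvec deg [  0.3  -0.3 -19.3] F [-0.1  0.1 -1.7] open 0.45
```

```bash
python3 -m handwheel '[[30,-8.5,30.3,2.5,0,0,-19.3],[30,-8.5,30.3,2.5,0,0,-19.3],[30,-8.5,30.3,2.5,0,0,-19.3],[30,-8.5,30.3,2.5,0,0,-19.3],[30,-8.5,30.3,2.5,0,0,-19.3],[30,-8.5,30.3,2.5,0,0,-19.3],[30,-8.5,30.3,2.5,0,0,-19.3]]'
python3 - <<'E'
from h import *
delta(vb(.045,0,.14),down(211.7))
plate(("scene",),ctr=(.49,-.01,.07),rad=.08)
st=r.get_state(); s=r.snapshot("wrist"); C=cloud(s,st); save(s["image"],"w3"); m=(s["depth"]>0)
a=np.radians(YAW); B=np.array([[np.cos(a),np.sin(a),0],[-np.sin(a),np.cos(a),0],[0,0,1]])
I=s["image"].astype(int); red=(I[...,0]>1.8*I[...,1]+15)&(I[...,0]>1.8*I[...,2]+15)&m
q=(C-np.r_[VB,0])@B.T; t=q[red]; t=t[np.abs(t[:,0]+.048)<.03]; print("red in block",len(t),np.percentile(t,[1,50,99],axis=0).round(4) if len(t) else "")
E
```

```text
time: 16.7
ee_pos: [0.5726, 0.0256, 0.1455]
tool_rot: [[-0.85, -0.527, -0.005], [-0.527, 0.85, 0.0], [0.004, 0.003, -1.0]]
ft_force: [0.9, -0.2, -1.4]
opening: 0.454
gripper_force: 40.9
t 16.7 at [0.5726 0.0256 0.1455] shift cm [-0.42  0.98  0.55] rotvec deg [ 0.2 -0.2  0.1] F [ 0.9 -0.2 -1.4] open 0.454
scene 146 c [0.4888 0.0035 0.0695] n [0.839 0.543 0.034]
   [-0.543  0.84   0.   ] [-0.0219  0.0146]
   [-0.028 -0.018  0.999] [-0.0334  0.0401]
  face centre [4.907e-01 3.000e-04 7.290e-02] plate centre [ 0.4856 -0.0029  0.0726]
red in block 2624 [[-0.0511 -0.0292  0.051 ]
 [-0.0445 -0.      0.1075]
 [-0.0393  0.0291  0.1092]]
```

View pics/w3.png

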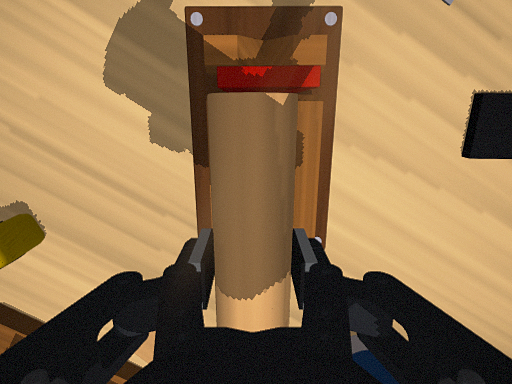

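The wrist view shows the stop standing in the groove, its top edge at (268,77), with the blank's end at (253,95) just in front of it and about 1 cm off to the side of the V. I correct sideways and lower.

```bash
python3 -m handwheel '[[30,0.1,1,0.5,0,0,0],[30,0.1,1,3,0,0,0],[30,0.1,1,6,0,0,0],[30,0.1,1,8,0,0,0],[30,0.1,1,8.5,0,0,0],[30,0.1,1,8.5,0,0,0]]'
python3 - <<'E'
from h import *
delta(vb(.04,0,.0533),down(211.7))
st=r.get_state(); s=r.snapshot("wrist"); C=cloud(s,st); m=(s["depth"]>0)
a=np.radians(YAW); B=np.array([[np.cos(a),np.sin(a),0],[-np.sin(a),np.cos(a),0],[0,0,1]]); q=(C-np.r_[VB,0])@B.T
I=s["image"].astype(int); red=(I[...,0]>1.8*I[...,1]+15)&(I[...,0]>1.8*I[...,2]+15)&m
t=q[red]; t=t[np.abs(t[:,0]+.048)<.03]; print("red",len(t),np.percentile(t,[1,50,99],axis=0).round(4).tolist())
o=r.silhouettes(s,"blank")[0]; t=q[o["region"]&m]; t=t[t[:,2]>.045]; print("blank",np.percentile(t,[1,50,99],axis=0).round(4).tolist())
sl=t[np.abs(t[:,0]+.02)<.012]; print(np.percentile(sl,[2,50,98],axis=0).round(4).tolist())
k=m&~o["region"]&(q[...,2]>.048)&(q[...,2]<.058)&(q[...,0]<-.055)&(q[...,0]>-.085)&(abs(q[...,1])<.06); print("short cheeks",k.sum(),np.percentile(q[k],[1,99],axis=0).round(4).tolist())
E
```

```text
time: 17.55
ee_pos: [0.5665, 0.0333, 0.0615]
tool_rot: [[-0.851, -0.525, -0.004], [-0.525, 0.851, 0.001], [0.003, 0.003, -1.0]]
ft_force: [-0.2, 0.9, -1.7]
opening: 0.448
gripper_force: 41.0
t 17.55 at [0.5665 0.0333 0.0615] shift cm [-0.03  0.01  0.82] rotvec deg [ 0.1 -0.2 -0. ] F [-0.2  0.9 -1.7] open 0.448
red 10444 [[-0.0512, -0.0291, 0.021], [-0.044, 0.0001, 0.1074], [-0.0392, 0.0291, 0.1092]]
blank [[-0.0345, -0.0177, 0.0712], [0.0097, 0.0011, 0.0865], [0.0727, 0.0198, 0.0895]]
[[-0.0316, -0.0167, 0.0758], [-0.0205, 0.0011, 0.0866], [-0.0085, 0.0192, 0.0893]]
short cheeks 4166 [[-0.0762, -0.0442, 0.0483], [-0.0631, 0.0447, 0.0543]]
```

```bash
python3 -m handwheel '[[30,0,-0.1,0.3,0,0,0],[30,0,-0.1,0.6,0,0,0],[30,0,-0.1,0.6,0,0,0]]'
python3 -m handwheel '[[30,0,0,0.1,0,0,0],[30,0,0,0.2,0,0,0],[30,0,0,0.2,0,0,0]]'
```

```text
time: 18.02
ee_pos: [0.5669, 0.0328, 0.0551]
tool_rot: [[-0.851, -0.526, -0.004], [-0.526, 0.851, 0.001], [0.003, 0.003, -1.0]]
ft_force: [0.4, 0.2, -2.7]
opening: 0.451
gripper_force: 41.0
time: 18.4
ee_pos: [0.5673, 0.0327, 0.0536]
tool_rot: [[-0.85, -0.526, -0.003], [-0.526, 0.85, 0.001], [0.002, 0.002, -1.0]]
ft_force: [0.7, -0.8, 1.5]
opening: 0.449
gripper_force: 41.3
```

```bash
python3 -m handwheel '[[30,0.15,0,0,0,0,0],[30,0.3,0,0,0,0,0],[30,0.35,0,0,0,0,0],[30,0.35,0,0,0,0,0]]'
cat > gap.py <<'E'
from h import *
st=r.get_state(); s=r.snapshot("wrist"); C=cloud(s,st); m=(s["depth"]>0)
a=np.radians(YAW); B=np.array([[np.cos(a),np.sin(a),0],[-np.sin(a),np.cos(a),0],[0,0,1]]); q=(C-np.r_[VB,0])@B.T
I=s["image"].astype(int); red=(I[...,0]>1.8*I[...,1]+15)&(I[...,0]>1.8*I[...,2]+15)&m
t=q[red]; t=t[np.abs(t[:,0]+.048)<.03]; print("red",len(t),np.percentile(t,[1,50,99],axis=0).round(4).tolist())
for lo,hi in((.055,.075),(.075,.09),(.09,.104)):
    u=t[(t[:,2]>lo)&(t[:,2]<hi)]; 
    if len(u)>20: print("  face x at z",lo,hi,np.percentile(u[:,0],[10,50,90]).round(4))
o=r.silhouettes(s,"blank"); 
if o:
    t=q[o[0]["region"]&m]; t=t[(t[:,2]>.05)&(t[:,2]<.095)]; print("blank",np.percentile(t,[.5,50,99],axis=0).round(4).tolist())
    c=t[np.abs(t[:,1])<.006]; print("top line slope",np.polyfit(c[:,0],c[:,2],1).round(4))
save(s["image"],"w4"); print(st["ft_force"])
E
python3 gap.py
```

```text
time: 18.9
ee_pos: [0.5645, 0.0309, 0.0536]
tool_rot: [[-0.851, -0.526, -0.002], [-0.526, 0.851, 0.001], [0.002, 0.002, -1.0]]
ft_force: [2.7, 1.8, 2.7]
opening: 0.45
gripper_force: 41.3
red 11189 [[-0.0512, -0.0289, 0.0498], [-0.0447, 0.0001, 0.1075], [-0.0392, 0.029, 0.1091]]
  face x at z 0.055 0.075 [-0.0397 -0.0395 -0.0393]
  face x at z 0.075 0.09 [-0.0398 -0.0395 -0.0393]
  face x at z 0.09 0.104 [-0.0397 -0.0395 -0.0393]
blank [[-0.0378, -0.0189, 0.0634], [0.0067, 0.0001, 0.0787], [0.0698, 0.0188, 0.0816]]
top line slope [0.0001 0.0803]
[2.67795206 1.80607469 2.66847805]
```

```bash
python3 -m handwheel '[[30,0.08,0,0,0,0,0],[30,0.15,0,0,0,0,0],[30,0.15,0,0,0,0,0]]'
python3 gap.py
```

```text
time: 19.38
ee_pos: [0.5632, 0.0301, 0.0536]
tool_rot: [[-0.851, -0.526, -0.002], [-0.526, 0.851, 0.001], [0.002, 0.002, -1.0]]
ft_force: [4.7, 2.1, 4.8]
opening: 0.449
gripper_force: 41.4
red 11212 [[-0.0525, -0.029, 0.054], [-0.0459, 0.0001, 0.1076], [-0.04, 0.0291, 0.1092]]
  face x at z 0.055 0.075 [-0.0405 -0.0403 -0.0399]
  face x at z 0.075 0.09 [-0.0407 -0.0404 -0.0402]
  face x at z 0.09 0.104 [-0.0408 -0.0406 -0.0404]
blank [[-0.0394, -0.019, 0.063], [0.0053, 0.0001, 0.0787], [0.0683, 0.0188, 0.0816]]
top line slope [-0.0003  0.0803]
[4.65595914 2.05364481 4.80195381]
```

Butted: the stop moved back about 0.9 mm and is still upright. I release, rise, shut the fingers and press from above.

```bash
python3 -m handwheel '[[60,0,0,0,0,0,0],[100,0,0,0,0,0,0],[100,0,0,0,0,0,0],[100,0,0,-1,0,0,0],[100,0,0,-4,0,0,0],[0,0,0,-6.5,0,0,0],[0,0,0,-6.5,0,0,0]]'
python3 -m handwheel '[[0,0,0,0,0,0,0],[0,0,0,0,0,0,0],[0,0,0,0,0,0,0],[0,0,0,0,0,0,0],[0,0,0,0,0,0,0],[0,0,0,0,0,0,0]]'
python3 gap.py; python3 - <<'E'
from h import *
delta(vb(.025,0,.0833),down(211.7))
E
```

```text
time: 20.35
ee_pos: [0.5643, 0.03, 0.1208]
tool_rot: [[-0.851, -0.526, 0.001], [-0.526, 0.851, 0.0], [-0.001, -0.0, -1.0]]
ft_force: [-1.2, 0.0, -0.2]
opening: 0.605
gripper_force: 0.0
time: 21.1
ee_pos: [0.563, 0.0301, 0.1183]
tool_rot: [[-0.851, -0.526, -0.004], [-0.526, 0.851, 0.001], [0.003, 0.003, -1.0]]
ft_force: [-0.3, -0.1, -0.0]
opening: -0.003
gripper_force: 0.0
red 3590 [[-0.0528, -0.0291, 0.0373], [-0.0463, -0.0002, 0.1075], [-0.0403, 0.0292, 0.1092]]
  face x at z 0.055 0.075 [-0.0406 -0.0405 -0.0403]
  face x at z 0.075 0.09 [-0.041  -0.0407 -0.0406]
  face x at z 0.09 0.104 [-0.0411 -0.0409 -0.0408]
blank [[-0.0396, -0.0192, 0.0619], [0.0001, 0.0003, 0.0783], [0.0531, 0.0195, 0.0817]]
top line slope [0.0011 0.0803]
[-0.25526938 -0.08926808 -0.0186631 ]
t 21.2 at [0.563  0.0301 0.1183] shift cm [0.99 0.09 3.5 ] rotvec deg [ 0.1 -0.2  0. ] F [ 0.9 -0.4  0.3] open -0.002
```

```bash
python3 -m handwheel '[[0,1,0.1,1.5,0,0,0],[0,1,0.1,3,0,0,0],[0,1,0.1,3.4,0,0,0],[0,1,0.1,3.5,0,0,0],[0,1,0.1,3.6,0,0,0],[0,1,0.1,3.7,0,0,0],[0,1,0.1,3.7,0,0,0]]'
```

```text
time: 22.08
ee_pos: [0.5539, 0.0257, 0.0815]
tool_rot: [[-0.85, -0.526, -0.003], [-0.526, 0.85, 0.001], [0.002, 0.002, -1.0]]
ft_force: [-1.1, -0.1, -0.4]
opening: -0.001
gripper_force: 0.0
```

```bash
python3 -m handwheel '[[0,0,0,0.05,0,0,0],[0,0,0,0.1,0,0,0],[0,0,0,0.1,0,0,0]]'
```

```text
time: 22.45
ee_pos: [0.554, 0.0257, 0.0812]
tool_rot: [[-0.85, -0.526, -0.003], [-0.526, 0.85, 0.001], [0.002, 0.002, -1.0]]
ft_force: [-3.3, 0.8, 6.1]
opening: 0.0
gripper_force: 3.3
```

```bash
python3 -m handwheel '[[0,0,0,0.1,0,0,0],[0,0,0,0.2,0,0,0],[0,0,0,0.25,0,0,0],[0,0,0,0.25,0,0,0]]'; python3 gap.py
```

```text
time: 22.95
ee_pos: [0.5541, 0.0256, 0.081]
tool_rot: [[-0.85, -0.526, -0.001], [-0.526, 0.85, 0.0], [0.001, 0.001, -1.0]]
ft_force: [-8.1, 0.5, 24.1]
opening: 0.002
gripper_force: 12.2
red 5156 [[-0.0529, -0.0291, 0.1061], [-0.0472, -0.0, 0.1077], [-0.0411, 0.0292, 0.1092]]
blank [[-0.0396, -0.0196, 0.0527], [-0.0099, 0.0005, 0.0783], [0.0775, 0.0198, 0.0818]]
top line slope [0.0026 0.0803]
[-8.07568164  0.46682761 24.05000704]
```

```bash
python3 -m handwheel '[[0,0.06,0.03,0,0,0,0],[0,0.12,0.06,0.05,0,0,0],[0,0.12,0.06,0.05,0,0,0]]'; python3 gap.py; python3 - <<'E'
from h import *
plate(("scene",),ctr=(.49,-.01,.07),rad=.08)
a=cv2.imread("pics/w4.png"); b=cv2.imread("pics/pl_scene.png")[120:240,180:330]
cv2.imwrite("pics/fin.png",np.hstack([cv2.resize(a[:240,130:400],(400,355)),cv2.resize(b,(400,355),interpolation=2)]))
E
```

```text
time: 23.42
ee_pos: [0.5541, 0.0256, 0.081]
tool_rot: [[-0.85, -0.526, 0.002], [-0.526, 0.85, 0.001], [-0.002, -0.001, -1.0]]
ft_force: [-5.6, 0.9, 25.2]
opening: 0.004
gripper_force: 12.2
red 5169 [[-0.0527, -0.0291, 0.106], [-0.047, 0.0, 0.1077], [-0.0411, 0.0292, 0.1093]]
blank [[-0.0395, -0.0192, 0.0614], [-0.0101, 0.0006, 0.0783], [0.0778, 0.0196, 0.0816]]
top line slope [0.0022 0.0803]
[-5.59161223  0.87612612 25.20967397]
scene 14 c [0.4816 0.0084 0.0673] n [0.595 0.796 0.106]
   [-0.801  0.599  0.   ] [-0.0125  0.0073]
   [-0.064 -0.085  0.994] [-0.0238  0.0421]
  face centre [0.4831 0.0061 0.0764] plate centre [0.4795 0.0013 0.0758]
```

View pics/fin.png

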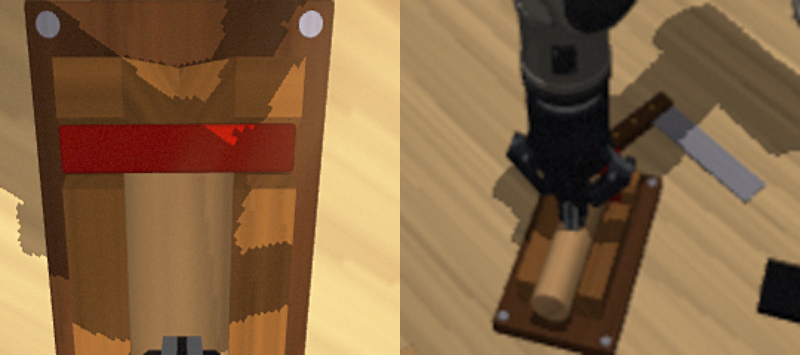

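```bash
python3 -m handwheel '[[0,0.1,0.05,0,0,0,0],[0,0.25,0.1,0.03,0,0,0],[0,0.25,0.1,0.05,0,0,0],[0,0.25,0.1,0.05,0,0,0],[0,0.25,0.1,0.05,0,0,0]]'; python3 gap.py
```

```text
time: 24.2
ee_pos: [0.5539, 0.0256, 0.081]
tool_rot: [[-0.851, -0.526, 0.008], [-0.526, 0.851, 0.001], [-0.007, -0.003, -1.0]]
ft_force: [1.2, 4.0, 21.8]
opening: 0.004
gripper_force: 10.7
red 5182 [[-0.053, -0.029, 0.106], [-0.0473, 0.0002, 0.1077], [-0.0414, 0.0291, 0.1092]]
blank [[-0.0395, -0.0191, 0.0622], [-0.0105, 0.0006, 0.0784], [0.0776, 0.0194, 0.0816]]
top line slope [0.0024 0.0803]
[ 1.20325524  4.04490211 21.75882054]
```

```bash
python3 -m handwheel '[[0,0.05,0.05,0.1,0,0,0],[0,0.05,0.05,0.1,0,0,0],[0,0.05,0.05,0.1,0,0,0],[0,0.05,0.05,0.1,0,0,0]]'; python3 -c "
from workcell import r
print(r.hand_in())"
```

```text
time: 24.8
ee_pos: [0.554, 0.0256, 0.081]
tool_rot: [[-0.85, -0.526, 0.01], [-0.526, 0.851, 0.001], [-0.009, -0.004, -1.0]]
ft_force: [1.2, 2.6, 26.1]
opening: -0.0
gripper_force: 13.4
the job is handed in; nothing more can be done
None
```

I handed the job in at about 25 s: the red stop stands upright in the groove, and the blank lies level in the V against it (any gap under about 1 mm), held down by the shut fingers at about 26 N; the stop slid on its stud at my first reach, but I still gripped and placed it cleanly.

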